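Sort part-used solder paste cartridges by feel

TASK

Sort the two part-used solder paste cartridges by weight, one at a time: lift one just clear of the mat, hold it still there for about a second to feel its weight, and set it down upright in its tray before you take the other. One that is more than half full (half full is 380 g, cartridge and all) goes in the green tray to be used again, one that is less than half full goes in the red reclaim tray, and one within 50 g of half may go in either. Keep them upright, set them down rather than drop them, and leave everything else on the bench where it is.

Things in the scene. Friction and masses are not known exactly. Their poses are not given: they have to be found in the camera images.
- cart_a_mid (a point): One upright opaque white cartridge, blue band, black cap; both look alike. Foot on the mat; 158 mm high: flange 58 mm across, 6 mm high; barrel 50 mm across, 6 to 130 mm up; cap 24 mm across on top. Grip the barrel about 112 mm up, to keep the gripper clear of the cap. Point: on its axis, 79 mm above the foot, z up. Hidden mass 115 to 645 g, each drawn apart (both may be heavy or light).
- cart_b_mid (a point): The other upright opaque white cartridge, blue band, black cap; both look alike. Foot on the mat; 158 mm high: flange 58 mm across, 6 mm high; barrel 50 mm across, 6 to 130 mm up; cap 24 mm across on top. Grip the barrel about 112 mm up, to keep the gripper clear of the cap. Point: on its axis, 79 mm above the foot, z up. Hidden mass 115 to 645 g, each drawn apart (both may be heavy or light).
- green_tray_in (a point): green open tray, fixed on the mat, 220 (x) x 130 (y) x 42 mm high, walls 4 mm, for cartridges more than half full (heavy); left or right of the robot. Point: centre of its inner floor, 4 mm above the mat, x along its length, z up. Inner floor 212 x 122 mm: two cartridges stand in it side by side along x, each 50 mm from the centre.
- red_tray_in (a point): red open tray, fixed on the mat, 220 (x) x 130 (y) x 42 mm high, walls 4 mm, reclaim tray, for cartridges less than half full (light); left or right of the robot. Point: centre of its inner floor, 4 mm above the mat, x along its length, z up. Inner floor 212 x 122 mm: two cartridges stand in it side by side along x, each 50 mm from the centre.
- mat: the green bench mat, fixed, 3 mm thick: its top, on which everything stands, is 3 mm above the table top (z = 0.003)
- solder_spool: Bystander, to be left alone: reel of bright solder wire with blue flanges, 62 mm across, 52 mm high, standing on its flange. Origin at the middle of its underside.
- flux_bottle: Bystander, to be left alone: amber bottle with red cap, 38 mm across, 95 mm high. Origin at the middle of its underside.
- screwdriver: Bystander, to be left alone: orange-handled screwdriver lying on the mat, 170 mm long. Origin at the middle of its underside line.
- brush: Bystander, to be left alone: small black-handled brush lying on the mat, 160 mm long. Origin at the middle of its underside line.
- tape_roll: Bystander, to be left alone: flat roll of amber tape, 84 mm across, 19 mm high. Origin at the middle of its underside.
- multimeter: Bystander, to be left alone: yellow multimeter lying on its back, 165 x 80 x 36 mm (48 mm over its dial). Origin at the middle of its underside.
- board: Bystander, to be left alone: green circuit board with parts on it, 100 x 80 mm, about 16 mm high. Origin at the middle of its underside.
Not all that is in view belongs to the job. What is shaped like the part that bears cart_a_mid but turquoise is not meant.

How it is judged:
By the outcome, as a careful person would: the job done as asked, in the order asked, and still so for the second after the job is handed in, with the robot touching nothing.
It also fails if it takes over 61 s, if anything falls off the work surface, if the arm or the gripper's body presses on something with over 40 N, if the wrist force passes 120 N, or if a joint passes its speed limit or range.

ROBOT

A 6-joint arm with a two-finger parallel gripper is mounted at the origin on the work surface. World frame = base frame: x ahead of the robot, y to its left, z up, the work surface at z = 0. Lengths are in m, angles in rad, forces in N, time in s.
With the tool pointing down it reaches from about 0.325 to 0.775 m from the base axis. Payload 5.5 kg.
Tool frame: the origin (TCP) lies midway between the tips of the shut fingers; the grasp point (between the pads) lies 19 mm behind it; x points along the fingers, y is the direction in which the jaws open and shut, and the axes are right-handed (so a half turn about x gives the same grasp; the last joint's range is limited). The gripper opens to 85 mm and grips with 20 to 120 N. Pads are 22 mm wide; open, the fingers measure 114 mm over their backs; the gripper's body (76 mm by 85 mm) begins 54 mm behind the grasp point. The pads swing forward as they close: fully open they stand 13 mm farther back than shut.
Start: joints at [1.131, 0.091, 1.231, -0, 1.82, -0.057], TCP at [0.224, 0.557, 0.199] pointing down, gripper open.
Joint ranges: [-2.87, 2.87], [-0.86, 2.18], [0.17, 2.46], [-1.51, 4.65], [0.06, 2.69], [-2.65, 2.65]. Speed limits (rad/s): [2.57, 2.57, 3.01, 3.14, 3.14, 3.14].

INTERFACE

Orientations are given as a 3x3 rotation matrix whose columns are the frame's x, y, z axes.
In Python, from cell import monitor, vision, order, masks_of, place_of gives the robot as it stands.
- The arm moves only by the tool send_rows, never from a script. Its argument "moves" is one flat list of numbers, 6 for each row, row after row: the shift along the world's x, y, z in mm, then the turn, a rotation vector about the world's x, y, z in rad. A call has 1 to 10 rows; each row shifts and turns the pose as measured when the row begins; what a row does not reach is not made up. A row lasts 1/10 s, in which the tool goes at most 50 mm and 8.59 degrees, less where a joint would pass 70% of its speed; a pose out of reach is approached as far as the arm can. A call is refused whole if a number of a shift passes 50 or a number of a turn 0.15, either way. A call with a gripper value outside its range is refused whole. "hand" is the finger opening in mm, from 0 to 85.4, set as the call begins (left out, the last holds). The fingers move at their own pace and stop on an object; the grip force is fixed at half the most. Time passes only in rows, so rows that do not move let the fingers close. It gives the time, the measured TCP pose, the force and the opening at its end, in the units of the state.
- monitor.get_state(): the state, without advancing time (a new reading comes with each control period).
- vision.read_camera(name): name is "side" or "top" or "wrist"; returns the picture (400x640x3 uint8, red, green, blue); there is no depth.
- vision.calibration(name): a dict with "mtx" (3x3 intrinsics, pixels), "dist" ([k1, k2, p1, p2, k3] as OpenCV has them; the pictures are not rectified), "R" (3x3) and "t" (3): a world point X has camera coordinates R X + t. Camera axes: x right, y down, z forward; pixel columns grow to the right and rows downward; lengths in m; the calibration is good to about 2 mm. A picture is of the moment at which its call begins: read the wrist's pose just before it. calibration takes no time and is no camera call; for the wrist camera it gives the pose at the moment of the call.
- order.hand_in(): hands the job in, once; it reports no verdict.
Trained networks look in the newest picture that a camera, given by its name, has taken for a name from the list of things; names that differ only in an ending like _2 or _b are one class to them, and where a whole thing is asked for, a point or a joint stands for the part that bears it (a point fixed in the world has none). Each returns a list of dicts, best first, with "score" (0 to 1); they miss things now and then, are a little off and sometimes report something else, mostly with a low value. They report only what shows in the picture. A call takes as long as a camera call. They do not tell look-alikes from the thing itself.
- masks_of(camera, thing): "mask" (400x640 bool, what is visible of it) and "uv" ([column, row] in pixels, amid what is visible of it).
- place_of(camera, thing): "uv" ([column, row] in pixels: a listed point, or the origin of a listed thing).
The state is a dict: "clock": time; "q": joint angles; "qd": joint speeds; "joint_torque": joint torques, N m; "tool_pos": TCP position; "orientation": TCP orientation; "contact_force": force on the tool from outside, world axes, zero at the start; "torque": the same for the moment, N m; "width": finger opening in m.
Only numpy, scipy, OpenCV 4.12 (cv2) and the standard library are available. Lean on these libraries where they do the work, as an engineer would, in place of code of your own. Each camera call takes 0.05 s, during which the arm holds its last target.

## Working session

There is one attempt and no reset: what is moved stays moved. The work goes in short steps, Python scripts to look and compute and a tool call to move; the robot and the scene stay as the last step left them, time stands still between calls to the robot, and variables do not carry over. Pictures are saved under pics/ and viewed, and the job is handed in when it is done.

Besides the shell and the picture viewer there is one more tool, called after "Request:" as name(argument=value, ...) on one line, values as JSON. send_rows: Moves the arm, as the interface text tells. Its arguments: {"type":"object","properties":{"moves":{"type":"array","items":{"type":"number"}},"hand":{"type":"number"}},"required":["moves"]}

```bash
mkdir -p pics; ls
cat > h.py <<'E'
import numpy as np, cv2
from cell import monitor, vision, order, masks_of, place_of
def save(im,n): cv2.imwrite('pics/'+n+'.png',im[:,:,::-1])
def ray(cam,uv,z):
    c=vision.calibration(cam);R=np.array(c['R']);t=np.array(c['t']).ravel()
    p=cv2.undistortPoints(np.array([[uv]],float),np.array(c['mtx']),np.array(c['dist']))[0,0]
    o=-R.T@t; d=R.T@np.array([p[0],p[1],1]); return o+d*(z-o[2])/d[2]
def proj(cam,X):
    c=vision.calibration(cam)
    return cv2.projectPoints(np.array(X,float).reshape(-1,1,3),cv2.Rodrigues(np.array(c['R']))[0],np.array(c['t'],float),np.array(c['mtx']),np.array(c['dist']))[0][:,0]
E
python3 - <<'E'
from h import *
for n in ['top','side']:
    im=vision.read_camera(n); save(im,n+'0')
    for th in ['cart_a_mid','green_tray_in','red_tray_in']:
        for d in place_of(n,th): print(n,th,np.round(d['uv'],1),round(d['score'],2),ray(n,d['uv'],0.082 if 'cart' in th else 0.007).round(4))
s=monitor.get_state();print({k:np.round(v,3).tolist() for k,v in s.items()})
E
```

```text
pics
top cart_a_mid [354.9 245.1] 0.78 [ 0.3482 -0.1176  0.082 ]
top cart_a_mid [319.2 217.1] 0.62 [0.4512 0.0148 0.082 ]
top cart_a_mid [273.1 259.4] 0.61 [0.2945 0.1841 0.082 ]
top cart_a_mid [319.4 246.3] 0.45 [0.3433 0.0136 0.082 ]
top cart_a_mid [294.8 234.5] 0.44 [0.3864 0.1048 0.082 ]
top green_tray_in [250.1 212.3] 0.97 [0.4703 0.2847 0.007 ]
top green_tray_in [265.1 144.5] 0.67 [0.7379 0.2297 0.007 ]
top red_tray_in [395.4 201.1] 0.96 [ 0.5165 -0.2829  0.007 ]
top red_tray_in [357.5 200.1] 0.65 [ 0.5198 -0.1344  0.007 ]
side cart_a_mid [348. 209.] 0.85 [0.4388 0.0173 0.082 ]
side cart_a_mid [393.6 255.8] 0.69 [0.2853 0.1823 0.082 ]
side cart_a_mid [378.5 189. ] 0.65 [ 0.3512 -0.0962  0.082 ]
side cart_a_mid [289.  202.8] 0.64 [0.6305 0.0233 0.082 ]
side cart_a_mid [359.3 232.3] 0.56 [0.3917 0.1103 0.082 ]
side cart_a_mid [376.9 211.3] 0.56 [0.3474 0.0111 0.082 ]
side green_tray_in [320.1 295.6] 0.78 [0.476  0.3012 0.007 ]
side red_tray_in [338.7 167.9] 0.92 [ 0.5122 -0.2768  0.007 ]
{'clock': 0.4, 'q': [1.131, 0.091, 1.231, -0.0, 1.82, -0.057], 'qd': [0.002, -0.0, -0.001, 0.001, 0.001, -0.001], 'joint_torque': [-0.001, -45.773, -41.746, -0.0, 0.002, -0.0], 'tool_pos': [0.224, 0.557, 0.198], 'orientation': [[-0.0, 0.374, 0.928], [-0.0, 0.928, -0.374], [-1.0, -0.0, 0.0]], 'contact_force': [0.243, -0.069, 0.256], 'torque': [0.004, 0.02, -0.009], 'width': 0.085}
```

Run:
```python
import cv2
a=cv2.imread('pics/top0.png')[110:310,200:450];b=cv2.imread('pics/side0.png')[110:360,230:480]
cv2.imwrite('pics/top0c.png',cv2.resize(a,None,fx=3,fy=3,interpolation=2));cv2.imwrite('pics/side0c.png',cv2.resize(b,None,fx=2.4,fy=2.4,interpolation=2))
```

```text
(no output)
```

View pics/top0.png

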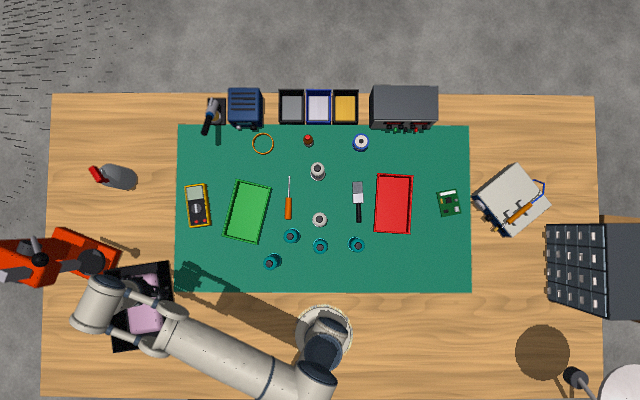

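View pics/side0.png

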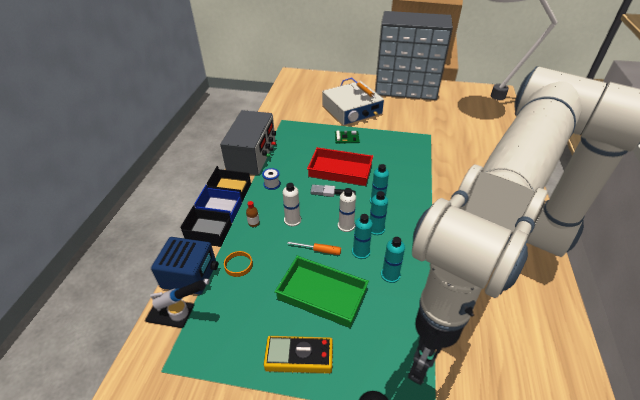

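View pics/top0c.png

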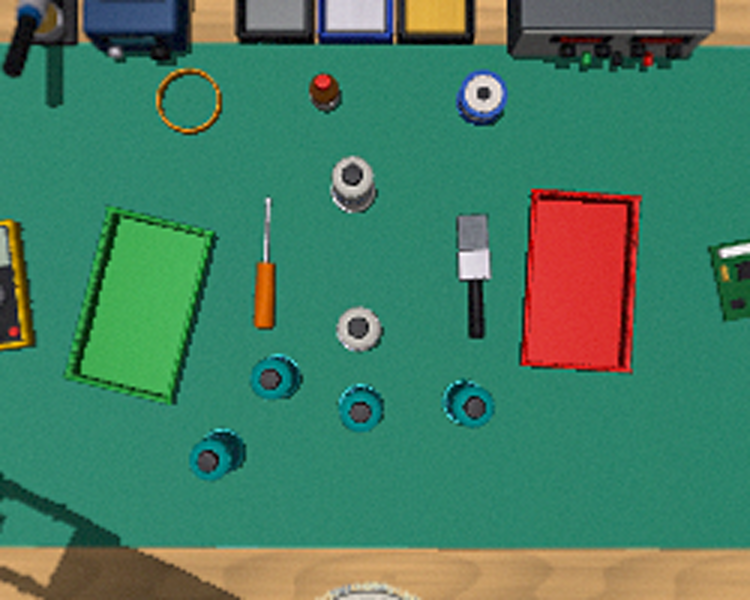

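View pics/side0c.png

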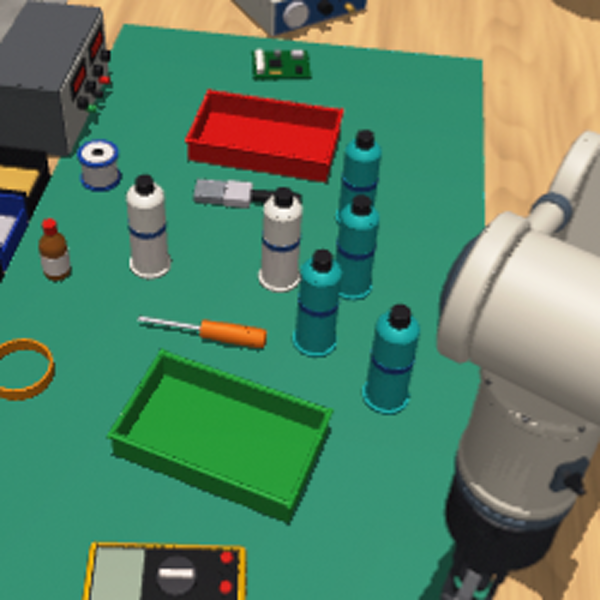

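Candidates in the top picture: white cartridges at (319,217) near and (318,171) far; turquoise look-alikes at (291,235), (320,245), (357,244) and (272,262), which are not meant; the white solder spool at (361,142). I choose the two white ones with a blue band, and the crops confirm them.

```bash
python3 - <<'E'
from h import *
from scipy.optimize import least_squares
im={n:cv2.imread(f'pics/{n}0.png') for n in('top','side')}
# trays: fit the outer rim rectangle z=.045 to colour mask by minAreaRect in world, then refine
for name,i0 in (('green',(0.47,.285)),('red',(.516,-.283))):
    hsv=cv2.cvtColor(im['top'],cv2.COLOR_BGR2HSV);h,s,v=cv2.split(hsv)
    m=((h>45)&(h<70)&(s>150)) if name=='green' else (((h<6)|(h>174))&(s>150))
    m=m.astype(np.uint8)
    n,l,st,c=cv2.connectedComponentsWithStats(m)
    for k in range(1,n):
        if st[k,4]>800:
            ys,xs=np.where(l==k)
            P=np.array([ray('top',(x,y),.045)[:2] for x,y in zip(xs,ys)],np.float32)
            print(name,st[k],[np.round(a,4) for a in cv2.minAreaRect(P)])
E
python3 - <<'E'
from h import *
for X in ([.445,.016],[.63,.022]):
  for n in('top','side'):
    print(n,proj(n,[X+[.003],X+[.082],X+[.161]]).round(1).tolist())
print({k:np.round(v,3).tolist() for k,v in vision.calibration('wrist').items()})
E
```

```text
green [ 222  179   49   66 1905] [array([0.4738, 0.2935]), array([0.1385, 0.2243]), np.float64(76.4909)]
top [[318.9, 219.1], [318.9, 218.8], [318.8, 218.4]]
side [[345.2, 225.5], [346.1, 208.5], [347.1, 190.0]]
top [[317.6, 172.0], [317.5, 169.2], [317.3, 166.1]]
side [[290.6, 219.5], [289.2, 202.5], [287.8, 184.1]]
{'mtx': [[310.813, 0.0, 321.033], [0.0, 310.813, 200.609], [0.0, 0.0, 1.0]], 'dist': [-0.062, 0.0, 0.0, 0.0, 0.0], 'R': [[0.374, 0.927, 0.0], [0.886, -0.358, 0.296], [0.274, -0.11, -0.955]], 't': [-0.6, -0.039, 0.379]}Traceback (most recent call last):
  File "<stdin>", line 13, in <module>
  File "h.py", line 5, in ray
    c=vision.calibration(cam);R=np.array(c['R']);t=np.array(c['t']).ravel()
ValueError: time passes only in moves, steps and waits
```

Request:
send_rows(moves=[20,-45,5,0,0,0,20,-45,5,0,0,0,20,-45,5,0,0,0,20,-45,5,0,0,0,20,-45,5,0,0,0,20,-45,5,0,0,0,20,-45,5,0,0,0,20,-45,5,0,0,0,20,-45,5,0,0,0])

```text
clock: 1.3
tool_pos: [0.4011, 0.147, 0.2398]
orientation: [[-0.0, 0.362, 0.932], [-0.004, 0.932, -0.362], [-1.0, -0.004, 0.001]]
contact_force: [2.0, 0.3, -0.2]
width: 0.0852
```

Run:
```python
from h import *
c=vision.calibration('wrist');im=vision.read_camera('wrist');save(im,'w1')
import pickle;pickle.dump(c,open('c1.pkl','wb'))
for th in ['cart_a_mid']:
    for d in place_of('wrist',th): print(th,np.round(d['uv'],1),round(d['score'],2),ray('wrist',d['uv'],0.082).round(4))
C=vision.calibration('top');R=np.array(C['R']);t=np.array(C['t']).ravel()
img=cv2.imread('pics/top0.png');h,s,v=cv2.split(cv2.cvtColor(img,cv2.COLOR_BGR2HSV))
m=(((h<6)|(h>174))&(s>150)).astype(np.uint8)
n,l,st,_=cv2.connectedComponentsWithStats(m)
for k in range(1,n):
    if st[k,4]>800:
        ys,xs=np.where(l==k)
        p=cv2.undistortPoints(np.stack([xs,ys],1).astype(float).reshape(-1,1,2),np.array(C['mtx']),np.array(C['dist']))[:,0]
        d=np.c_[p,np.ones(len(p))]@R;o=-R.T@t;P=(o+d*((.045-o[2])/d[:,2:]))[:,:2].astype(np.float32)
        print(st[k],[np.round(a,4) for a in cv2.minAreaRect(P)])
```

```text
cart_a_mid [290.7 170.9] 0.97 [0.3854 0.1137 0.082 ]
cart_a_mid [187.1 175.5] 0.8 [0.347  0.0045 0.082 ]
cart_a_mid [233.3 246.1] 0.78 [0.4432 0.0141 0.082 ]
cart_a_mid [ 92.5 219.1] 0.63 [ 0.3497 -0.1299  0.082 ]
cart_a_mid [579.  139.9] 0.39 [0.4695 0.4228 0.082 ]
[ 374  173   40   61 2135] [array([ 0.507 , -0.2678]), array([0.1398, 0.2254]), np.float64(86.3913)]
```

View pics/w1.png

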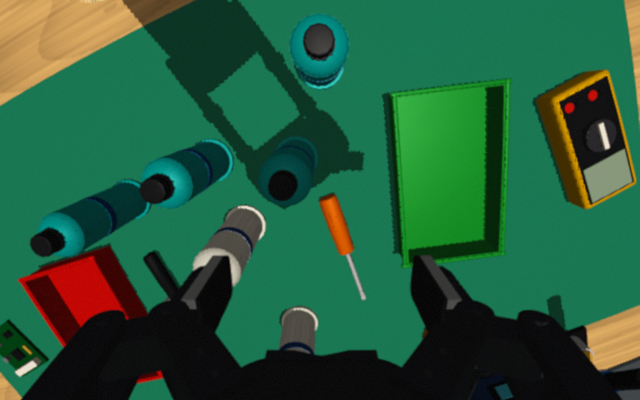

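```bash
cat > fit.py <<'E'
import numpy as np,cv2,pickle
from scipy.optimize import minimize
from cell import vision
def model(C,x,y,sc=4):
    def ring(z,r):
        a=np.linspace(0,2*np.pi,40);return np.c_[x+r*np.cos(a),y+r*np.sin(a),np.full(40,z)]
    M=np.zeros((400*sc,640*sc),np.uint8)
    for A in ([ring(.003,.029),ring(.009,.029)],[ring(.009,.025),ring(.133,.025)]):
        P=cv2.projectPoints(np.vstack(A),cv2.Rodrigues(np.array(C['R']))[0],np.array(C['t'],float),np.array(C['mtx']),np.array(C['dist']))[0][:,0]
        cv2.fillPoly(M,[np.round(cv2.convexHull(((P+.5)*sc-.5).astype(np.float32))).astype(int)],1)
    return cv2.resize(M.astype(np.float32),(640,400),interpolation=cv2.INTER_AREA)
def white(bgr):
    b=bgr.astype(float);mn=b.min(2);mx=b.max(2)
    return ((mx-mn<0.3*mx)&(mx>85)).astype(np.uint8)
E
python3 - <<'E'
from fit import *
from h import proj
S=cv2.imread('pics/side0.png');T=cv2.imread('pics/top0.png');W=cv2.imread('pics/w1.png')
Cs={'side':vision.calibration('side'),'top':vision.calibration('top'),'w':pickle.load(open('c1.pkl','rb'))}
I={'side':S,'top':T,'w':W}
res={}
for nm,x0 in(('near',(.443,.015)),('far',(.63,.022))):
  tot={}
  for v in(('side','top')):
    P=model(Cs[v],*x0);roi=cv2.dilate((P>0).astype(np.uint8),np.ones((9,9)))
    m=white(I[v])*roi; m=cv2.morphologyEx(m,cv2.MORPH_CLOSE,np.ones((5,5)))
    tot[v]=(m,roi)
  def cost(p,vs): return sum(np.abs(model(Cs[v],*p)*tot[v][1]-tot[v][0]).sum()/tot[v][0].sum() for v in vs)
  for vs in (('side',),('top',),('side','top')):
    r=minimize(cost,x0,args=(vs,),method='Nelder-Mead',options=dict(initial_simplex=[x0,(x0[0]+.01,x0[1]),(x0[0],x0[1]+.01)],xatol=2e-4))
    print(nm,vs,r.x.round(4),round(r.fun,3))
  res[nm]=r.x
o=W.copy()
for p in res.values():
    c,_=cv2.findContours((model(Cs['w'],*p)>.5).astype(np.uint8),cv2.RETR_EXTERNAL,cv2.CHAIN_APPROX_NONE);cv2.drawContours(o,c,-1,(0,0,255),1)
for cx,cy,a in((.4738,.2935,-.2357),(.507,-.2678,-.063)):
    R=np.array([[np.cos(a),-np.sin(a)],[np.sin(a),np.cos(a)]])
    for z in(.003,.045):
        q=[list(R@[sx*.11,sy*.065]+[cx,cy])+[z] for sx,sy in((1,1),(1,-1),(-1,-1),(-1,1))]
        P=cv2.projectPoints(np.array(q),cv2.Rodrigues(np.array(Cs['w']['R']))[0],np.array(Cs['w']['t'],float),np.array(Cs['w']['mtx']),np.array(Cs['w']['dist']))[0].astype(int)
        cv2.polylines(o,[P],True,(255,0,255),1)
cv2.imwrite('pics/w1o.png',o)
E
```

```text
near ('side',) [0.4427 0.0135] 0.104
near ('top',) [0.4447 0.0158] 0.268
near ('side', 'top') [0.4438 0.015 ] 0.413
far ('side',) [0.6246 0.0209] 0.104
far ('top',) [0.6255 0.0231] 0.061
far ('side', 'top') [0.6245 0.0224] 0.185
```

View pics/w1o.png

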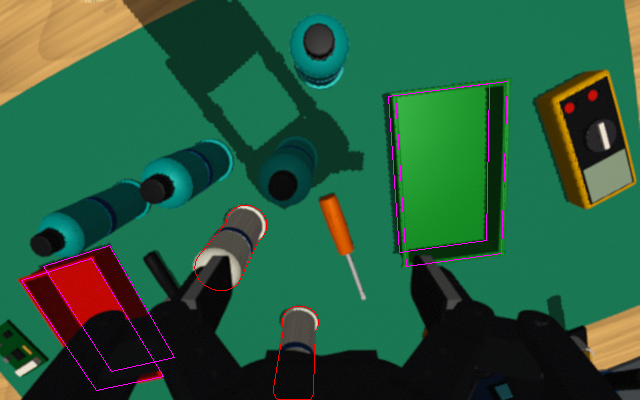

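Near cartridge at (0.4435, 0.0145) and far at (0.6245, 0.022); the model outlines match the wrist picture, with the feet at about (247,212) and (300,315). The green and red tray outlines match as well.

Request:
send_rows(moves=[14,-44,0,0,0,0,14,-44,0,0,0,0,14,-44,0,0,0,0,0,0,0,0,0,0,0,0,0,0,0,0], hand=85)

```text
clock: 1.9
tool_pos: [0.4449, 0.0113, 0.2401]
orientation: [[0.002, 0.37, 0.929], [-0.004, 0.929, -0.37], [-1.0, -0.003, 0.003]]
contact_force: [-0.2, 0.0, 1.0]
width: 0.0849
```

Run:
```python
from h import *
for i in range(3):
    s=monitor.get_state();print(s['clock'],np.round(s['tool_pos'],4),np.round(s['contact_force'],2),np.round(s['qd'],3))
```

```text
1.9 [0.4449 0.0113 0.2401] [-0.17  0.    0.97] [-0.032  0.013 -0.001 -0.016 -0.008 -0.014]
1.9 [0.4449 0.0113 0.2401] [-0.17  0.    0.97] [-0.032  0.013 -0.001 -0.016 -0.008 -0.014]
1.9 [0.4449 0.0113 0.2401] [-0.17  0.    0.97] [-0.032  0.013 -0.001 -0.016 -0.008 -0.014]
```

Request:
send_rows(moves=[-1,3,-20,0,0,0,0,0,-40,0,0,0,0,0,-40,0,0,0,0,0,-30,0,0,0,0,0,-11,0,0,0,0,0,0,0,0,0])

```text
clock: 2.5
tool_pos: [0.4427, 0.0239, 0.097]
orientation: [[0.007, 0.359, 0.933], [-0.001, 0.933, -0.359], [-1.0, 0.002, 0.007]]
contact_force: [-0.3, 0.8, 1.0]
width: 0.0849
```

Run:
```python
from h import *
s=monitor.get_state();print(s['clock'],np.round(s['tool_pos'],4),np.round(s['contact_force'],2))
save(vision.read_camera('side'),'s2')
a=cv2.imread('pics/s2.png')[110:310,250:500];cv2.imwrite('pics/s2.png',cv2.resize(a,None,fx=3,fy=3))
```

```text
2.5 [0.4427 0.0239 0.097 ] [-0.29  0.76  1.01]
```

View pics/s2.png

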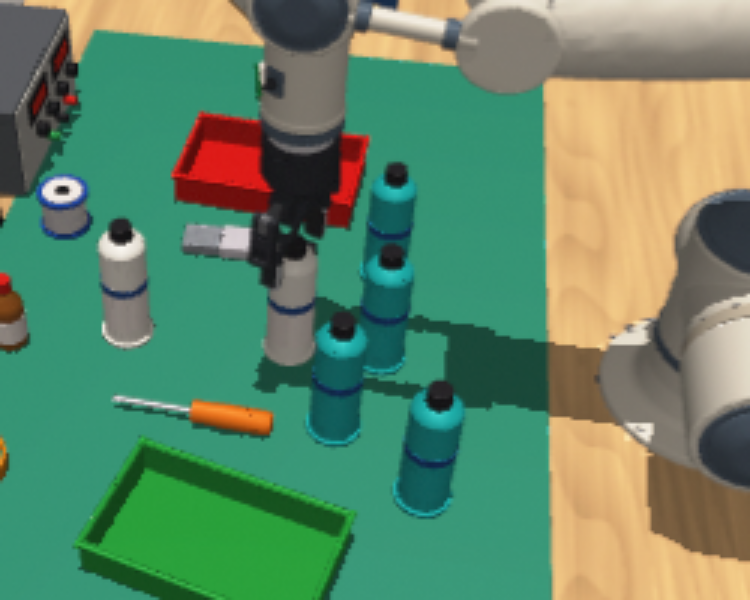

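The jaws straddle the near cartridge, but y has drifted by 9 mm. I'll correct that before closing.

Request:
send_rows(moves=[0,-5,-1,0,0,0,0,-4,0,0,0,0,0,0,0,0,0,0])

```text
clock: 2.85
tool_pos: [0.4456, 0.015, 0.1023]
orientation: [[0.016, 0.358, 0.934], [-0.001, 0.934, -0.358], [-1.0, 0.005, 0.015]]
contact_force: [0.0, 0.5, 0.5]
width: 0.085
```

Request:
send_rows(moves=[-1,0,-5,-0.005,0.015,0,0,0,0,0,0,0,0,0,0,0,0,0])

```text
clock: 3.15
tool_pos: [0.4457, 0.0143, 0.099]
orientation: [[0.003, 0.359, 0.933], [-0.007, 0.933, -0.359], [-1.0, -0.005, 0.006]]
contact_force: [1.3, -0.9, -0.5]
width: 0.0848
```

Request:
send_rows(moves=[-1,0,-4,0.004,0.003,0,0,0,0,0,0,0])

```text
clock: 3.35
tool_pos: [0.4446, 0.0144, 0.0946]
orientation: [[-0.0, 0.359, 0.933], [-0.002, 0.933, -0.359], [-1.0, -0.002, 0.001]]
contact_force: [-0.1, 0.6, -0.4]
width: 0.0849
```

Request:
send_rows(moves=[0,0,0,0,0,0,0,0,0,0,0,0,0,0,0,0,0,0,0,0,0,0,0,0,0,0,0,0,0,0], hand=30)

```text
clock: 3.85
tool_pos: [0.4447, 0.0142, 0.0952]
orientation: [[0.0, 0.359, 0.933], [-0.003, 0.933, -0.359], [-1.0, -0.002, 0.001]]
contact_force: [0.5, -0.2, 0.1]
width: 0.0456
```

Request:
send_rows(moves=[0,0,0,0,0,0,0,0,0,0,0,0])

```text
clock: 4.05
tool_pos: [0.4446, 0.0142, 0.0952]
orientation: [[0.0, 0.359, 0.933], [-0.003, 0.933, -0.359], [-1.0, -0.002, 0.001]]
contact_force: [-0.0, 0.1, 0.7]
width: 0.046
```

Request:
send_rows(moves=[0,0,4,0,0,0,0,0,8,0,0,0,0,0,8,0,0,0,0,0,0,0,0,0,0,0,0,0,0,0])

```text
clock: 4.55
tool_pos: [0.4441, 0.0143, 0.1159]
orientation: [[-0.002, 0.359, 0.933], [-0.002, 0.933, -0.359], [-1.0, -0.003, -0.001]]
contact_force: [0.1, 0.0, -2.0]
width: 0.0457
```

```bash
cat > weigh.py <<'E'
from h import *
import sys
F=[];J=[]
n=sys.argv[1]
for i in range(12):
    s=monitor.get_state();F.append(s['contact_force']);J.append(s['joint_torque']);im=vision.read_camera('side')
s=monitor.get_state()
print(s['clock'],np.round(s['tool_pos'],4),s['width'],np.round(s['qd'],4))
F=np.array(F);print(F[:,2].round(2),F.mean(0).round(2),'m',-F[:,2].mean()/9.81);print(np.mean(J,0).round(3),s['q'])
save(im,n)
a=cv2.imread(f'pics/{n}.png')[110:310,250:500];cv2.imwrite(f'pics/{n}.png',cv2.resize(a,None,fx=3,fy=3))
E
python3 weigh.py s3
```

```text
5.15 [0.4439 0.0143 0.1156] 0.04569198877954548 [ 0.0002  0.0012 -0.0004  0.001  -0.0002 -0.0003]
[-1.98 -2.1  -2.4  -2.62 -1.5  -1.47 -2.15 -2.36 -2.59 -2.15 -1.8  -1.41] [-0.16 -0.06 -2.04] m 0.20846027997105213
[ 1.0000e-03 -2.8301e+01 -4.3200e+01 -1.5000e-02  2.1000e-02 -0.0000e+00] [-0.04231529 -0.33601147  1.77027529 -0.00248801  1.70924441 -1.24618031]
```

View pics/s3.png

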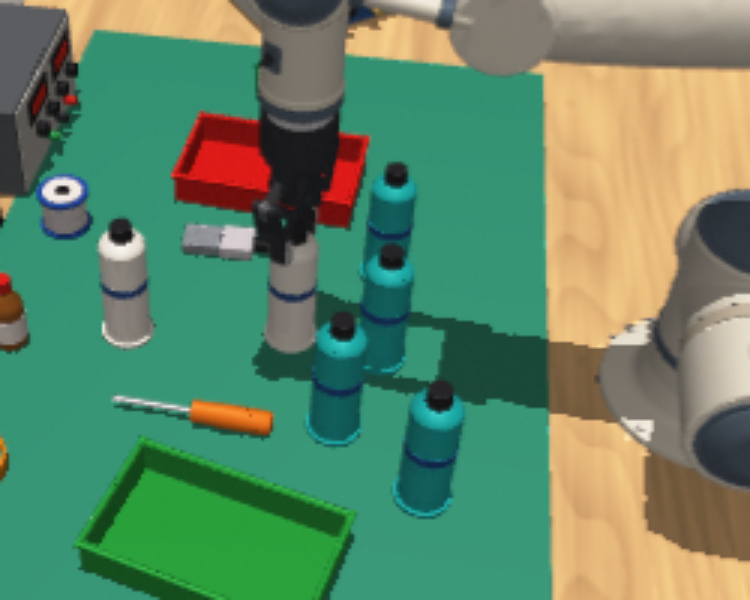

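```bash
python3 weigh.py s4
python3 - <<'E'
import numpy as np
for c,a in(((.507,-.2678),-.063),((.4738,.2935),-.2357)):
    for s in(-.05,.05): print(np.round(np.array(c)+s*np.array([np.cos(a),np.sin(a)]),4))
E
```

```text
5.75 [0.4439 0.0143 0.1156] 0.045798904285395285 [ 0.0013 -0.0015  0.0003 -0.0013 -0.0003  0.0001]
[-1.71 -3.21 -2.21 -2.53 -2.23 -2.85 -1.82 -2.65 -2.21 -2.07 -2.58 -1.23] [-0.13  0.04 -2.28] m 0.23190621995245891
[-0.0000e+00 -2.8262e+01 -4.3146e+01 -1.5000e-02  1.6000e-02 -0.0000e+00] [-0.04230726 -0.33600451  1.77023185 -0.00244823  1.70924627 -1.2461898 ]
[ 0.4571 -0.2647]
[ 0.5569 -0.2709]
[0.4252 0.3052]
[0.5224 0.2818]
```

About 220 g, so it is light and goes to the red tray, in the near slot at (0.457, -0.265).

Request:
send_rows(moves=[0,0,20,0,0,0,0,0,30,0,0,0,0,-10,15,0,0,0,1,-25,0,0,0,0,2,-40,0,0,0,0,2,-40,0,0,0,0,2,-40,0,0,0,0,2,-40,0,0,0,0,2,-30,0,0,0,0,1,-15,0,0,0,0])

```text
clock: 6.75
tool_pos: [0.4534, -0.2376, 0.1818]
orientation: [[-0.002, 0.354, 0.935], [-0.004, 0.935, -0.354], [-1.0, -0.005, -0.0]]
contact_force: [0.4, 1.1, -2.1]
width: 0.0459
```

Request:
send_rows(moves=[0,0,0,0,0,0,0,0,0,0,0,0])

```text
clock: 6.95
tool_pos: [0.4522, -0.2407, 0.1805]
orientation: [[-0.004, 0.358, 0.934], [-0.004, 0.934, -0.358], [-1.0, -0.005, -0.002]]
contact_force: [0.1, 0.3, -2.5]
width: 0.0455
```

Request:
send_rows(moves=[3,-15,0,0.003,-0.003,0,2,-10,0,0,0,0,0,0,-25,0,0,0,0,0,-25,0,0,0,0,0,-8,0,0,0,0,0,0,0,0,0,0,0,0,0,0,0])

```text
clock: 7.65
tool_pos: [0.4592, -0.2672, 0.1232]
orientation: [[0.003, 0.354, 0.935], [-0.003, 0.935, -0.354], [-1.0, -0.002, 0.003]]
contact_force: [-0.6, 0.2, -1.8]
width: 0.0456
```

```bash
python3 - <<'E'
from h import *
for n,(r,c) in {'side':(110,250),'top':(120,270)}.items():
    im=vision.read_camera(n)[r:r+200,c:c+200];save(cv2.resize(im,None,fx=2,fy=2),n+'5')
E
python3 -c "
import cv2,numpy as np
cv2.imwrite('pics/st5.png',np.hstack([cv2.imread('pics/side5.png'),cv2.imread('pics/top5.png')]))"
```

```text
(no output)
```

View pics/st5.png

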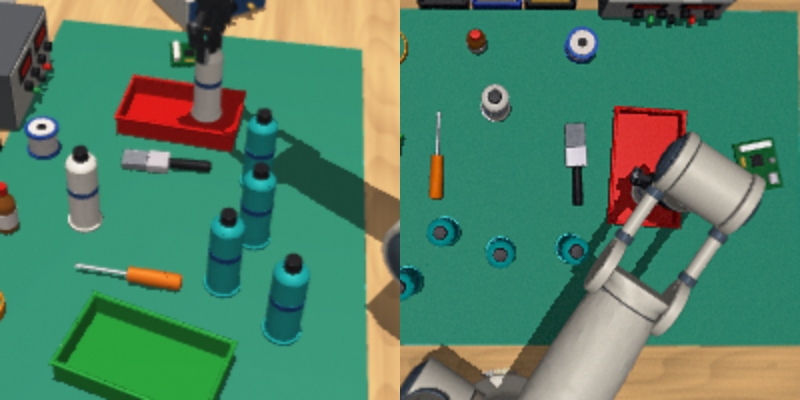

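The side view shows the cartridge hanging upright inside the near half of the red tray. Lowering gently.

Request:
send_rows(moves=[-1,2,-8,0,0,0,0,0,-8,0,0,0,0,0,-4,0,0,0,0,0,0,0,0,0,0,0,0,0,0,0])

```text
clock: 8.25
tool_pos: [0.4592, -0.2655, 0.1044]
orientation: [[0.007, 0.354, 0.935], [-0.006, 0.935, -0.354], [-1.0, -0.003, 0.008]]
contact_force: [1.0, -0.0, -2.1]
width: 0.0455
```

Request:
send_rows(moves=[-1,0,-3,0.002,0.007,0,0,0,-2,0,0,0,0,0,-1,0,0,0,0,0,0,0,0,0])

```text
clock: 8.65
tool_pos: [0.4588, -0.266, 0.0994]
orientation: [[0.001, 0.354, 0.935], [-0.005, 0.935, -0.354], [-1.0, -0.004, 0.003]]
contact_force: [-0.3, -0.1, -2.3]
width: 0.0458
```

Request:
send_rows(moves=[0,0,-1.5,0,0,0,0,0,-1,0,0,0,0,0,0,0,0,0])

```text
clock: 8.95
tool_pos: [0.4598, -0.2666, 0.0993]
orientation: [[0.005, 0.354, 0.935], [-0.007, 0.935, -0.354], [-1.0, -0.005, 0.007]]
contact_force: [1.2, 0.9, -1.9]
width: 0.0462
```

Request:
send_rows(moves=[-1,0,-2,0.004,0.006,0,0,0,-1,0,0,0,0,0,0,0,0,0])

```text
clock: 9.25
tool_pos: [0.4598, -0.2669, 0.0992]
orientation: [[0.002, 0.353, 0.935], [-0.004, 0.935, -0.353], [-1.0, -0.003, 0.004]]
contact_force: [-0.5, 0.9, -1.5]
width: 0.0458
```

Request:
send_rows(moves=[0,0,-4,0,0,0,0,0,0,0,0,0])

```text
clock: 9.45
tool_pos: [0.4612, -0.2678, 0.0998]
orientation: [[0.007, 0.353, 0.935], [-0.008, 0.935, -0.353], [-1.0, -0.005, 0.01]]
contact_force: [0.2, -1.4, -3.1]
width: 0.0456
```

```bash
python3 weigh.py s6
```

```text
10.05 [ 0.4611 -0.2679  0.0993] 0.04600454206176876 [-0.0005 -0.0001  0.0004 -0.0007 -0.0024 -0.    ]
[-3.08 -2.56  4.57  4.96  4.66  3.71  4.49  4.77  4.95  4.99  4.31  4.12] [ 0.83 -0.75  3.32] m -0.3388091512798853
[ 1.7000e-01 -3.5653e+01 -3.9362e+01  3.8000e-02  2.9300e-01 -4.0000e-03] [-0.5884436  -0.09566941  1.59258929 -0.00241016  1.63477978 -1.79803578]
```

View pics/s6.png

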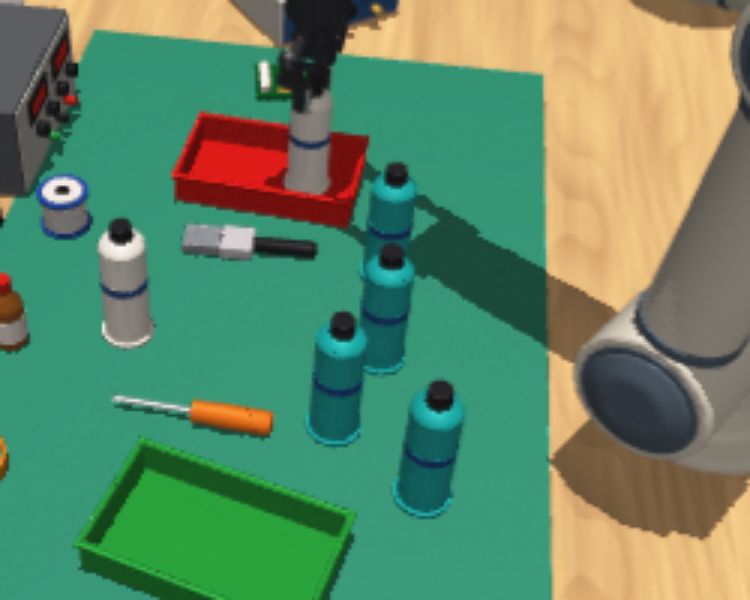

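The cartridge stands on the tray floor, with the force now +4.5 N. Opening, then straight up.

Request:
send_rows(moves=[0,0,0,0,0,0,0,0,0,0,0,0,0,0,0,0,0,0,0,0,0,0,0,0], hand=85)

```text
clock: 10.45
tool_pos: [0.4592, -0.2665, 0.0957]
orientation: [[0.001, 0.353, 0.935], [-0.003, 0.935, -0.353], [-1.0, -0.003, 0.002]]
contact_force: [-0.6, 0.1, 0.5]
width: 0.0852
```

Request:
send_rows(moves=[0,0,15,0.006,0.006,0,0,0,35,0,0,0,0,0,45,0,0,0,0,0,40,0,0,0,0,0,0,0,0,0])

```text
clock: 10.95
tool_pos: [0.4561, -0.2644, 0.2305]
orientation: [[-0.014, 0.353, 0.935], [0.009, 0.935, -0.353], [-1.0, 0.003, -0.016]]
contact_force: [0.5, -0.2, 0.6]
width: 0.0852
```

Run:
```python
from h import *
n='side';im=vision.read_camera(n)[110:310,250:500];save(cv2.resize(im,None,fx=2,fy=2),n+'7')
```

```text
(no output)
```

View pics/side7.png

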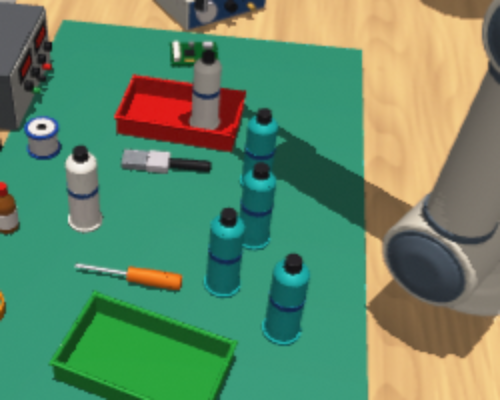

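Request:
send_rows(moves=[10,17,5,-0.003,-0.014,0,20,35,0,0,0,0,24,40,0,0,0,0,24,40,0,0,0,0,24,40,0,0,0,0,24,40,0,0,0,0,20,34,0,0,0,0,12,20,0,0,0,0,0,0,0,0,0,0,0,0,0,0,0,0])

```text
clock: 12.0
tool_pos: [0.6127, 0.0135, 0.2126]
orientation: [[-0.029, 0.357, 0.934], [0.011, 0.934, -0.357], [-1.0, 0.0, -0.031]]
contact_force: [-0.7, 0.7, 0.1]
width: 0.0848
```

Request:
send_rows(moves=[8,6,0,-0.011,-0.029,0,4,3,0,0,0,0,0,0,0,0,0,0,0,0,0,0,0,0])

```text
clock: 12.4
tool_pos: [0.6229, 0.0188, 0.2097]
orientation: [[-0.005, 0.361, 0.933], [-0.001, 0.933, -0.361], [-1.0, -0.002, -0.004]]
contact_force: [-0.1, 0.7, 0.5]
width: 0.0853
```

Run:
```python
from fit import *
from cell import monitor
im=vision.read_camera('side');s=im[:,:,::-1].copy()
C=vision.calibration('side')
for x0 in((.6245,.022),):
    P=model(C,*x0);c,_=cv2.findContours((P>.5).astype(np.uint8),0,cv2.CHAIN_APPROX_NONE);cv2.drawContours(s,c,-1,(0,0,255),1)
cv2.imwrite('pics/s8.png',cv2.resize(s[110:310,230:430],None,fx=3,fy=3))
F=[];
for i in range(5): F.append(monitor.get_state()['contact_force']);vision.read_camera('side')
print(np.mean(F,0))
```

```text
[-0.48862214  0.1920074   0.14773832]
```

View pics/s8.png

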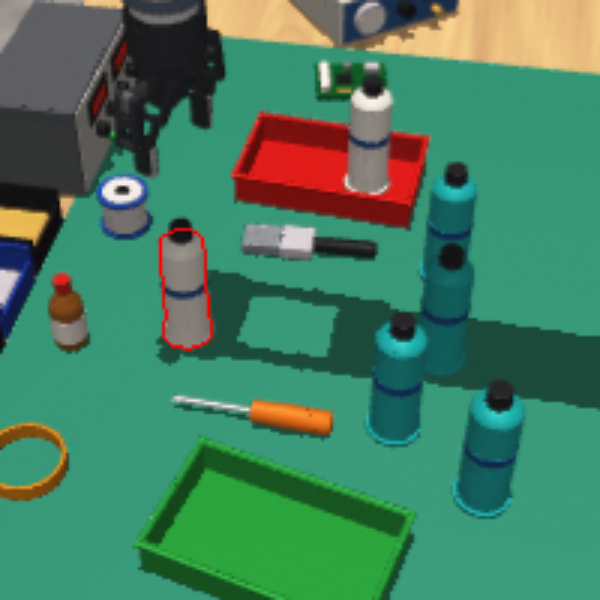

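The outline sits on the far cartridge and the empty baseline is about +0.15 N. Descending.

Request:
send_rows(moves=[1,2,-15,0,-0.004,0,0,1,-30,0,0,0,0,0,-30,0,0,0,0,0,-20,0,0,0,0,0,-8,0,0,0,0,0,0,0,0,0,0,0,0,0,0,0])

```text
clock: 13.4
tool_pos: [0.6249, 0.0223, 0.1072]
orientation: [[0.006, 0.36, 0.933], [-0.001, 0.933, -0.36], [-1.0, 0.002, 0.006]]
contact_force: [-0.4, -0.3, 0.8]
width: 0.0851
```

Request:
send_rows(moves=[0,0,-7,0,0.006,0,0,0,-5,0,0,0,0,0,0,0,0,0,0,0,0,0,0,0])

```text
clock: 13.8
tool_pos: [0.6269, 0.0222, 0.0985]
orientation: [[0.005, 0.36, 0.933], [-0.001, 0.933, -0.36], [-1.0, 0.001, 0.005]]
contact_force: [0.0, 0.2, -0.1]
width: 0.0845
```

Request:
send_rows(moves=[-2,0,-3,0,0.005,0,0,0,-1,0,0,0,0,0,0,0,0,0])

```text
clock: 14.1
tool_pos: [0.625, 0.0222, 0.0949]
orientation: [[0.001, 0.36, 0.933], [-0.001, 0.933, -0.36], [-1.0, -0.0, 0.001]]
contact_force: [0.5, -0.4, 0.4]
width: 0.0853
```

Request:
send_rows(moves=[0,0,0,0,0,0,0,0,0,0,0,0,0,0,0,0,0,0,0,0,0,0,0,0,0,0,0,0,0,0,0,0,0,0,0,0,0,0,0,0,0,0], hand=30)

```text
clock: 14.8
tool_pos: [0.6251, 0.022, 0.0958]
orientation: [[0.002, 0.361, 0.933], [-0.001, 0.933, -0.361], [-1.0, -0.0, 0.002]]
contact_force: [-0.7, -0.8, 0.6]
width: 0.0453
```

Request:
send_rows(moves=[0,0,4,0,0,0,0,0,8,0,0,0,0,0,8,0,0,0,0,0,0,0,0,0,0,0,0,0,0,0])

```text
clock: 15.3
tool_pos: [0.6228, 0.0221, 0.1123]
orientation: [[-0.007, 0.36, 0.933], [-0.001, 0.933, -0.36], [-1.0, -0.003, -0.006]]
contact_force: [-0.2, 0.3, -6.8]
width: 0.0451
```

```bash
python3 weigh.py s9;python3 weigh.py s10
```

```text
15.9 [0.6229 0.0221 0.1125] 0.04538843813311069 [-0.0004  0.0015  0.0009  0.0001 -0.0015 -0.0004]
[-6.85 -5.14 -6.43 -6.62 -6.41 -6.33 -5.93 -7.23 -5.99 -5.46 -4.54 -5.46] [-0.11  0.21 -6.03] m 0.6149284689345785
[-0.0000e+00 -5.2754e+01 -4.5333e+01 -8.0000e-03  6.1000e-02 -0.0000e+00] [-1.84963962e-02  1.59686688e-01  1.30848707e+00 -9.98215877e-04
  1.67982128e+00 -1.22070573e+00]
16.5 [0.6229 0.0221 0.1125] 0.04574711778845813 [ 0.0013  0.0003  0.0001 -0.0003 -0.0006 -0.0013]
[-5.79 -5.72 -5.74 -6.11 -5.78 -5.89 -6.86 -6.26 -6.74 -6.27 -5.71 -6.35] [ 0.06 -0.39 -6.1 ] m 0.6219851466871009
[-0.0000e+00 -5.2711e+01 -4.5288e+01 -7.0000e-03  5.7000e-02 -0.0000e+00] [-1.85090692e-02  1.59689980e-01  1.30839338e+00 -9.34245686e-04
  1.67984288e+00 -1.22066496e+00]
```

View pics/s10.png

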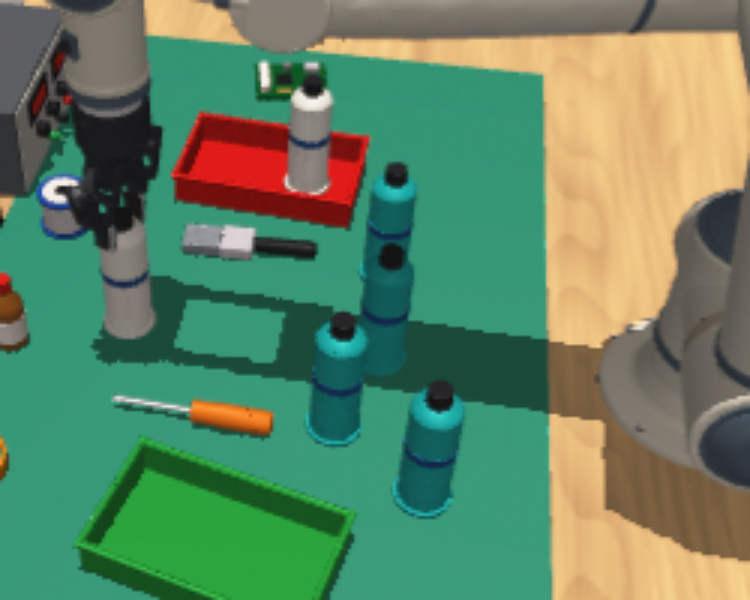

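About 620 g, so it is heavy and goes to the green tray, in the middle at (0.474, 0.293).

Request:
send_rows(moves=[0,0,20,0,-0.006,0,0,0,30,0,0,0,-4,7,15,0,0,0,-14,25,0,0,0,0,-22,40,0,0,0,0,-22,40,0,0,0,0,-22,40,0,0,0,0,-22,40,0,0,0,0,-18,33,0,0,0,0,-8,15,0,0,0,0])

```text
clock: 17.5
tool_pos: [0.4846, 0.2701, 0.1927]
orientation: [[0.013, 0.366, 0.931], [0.005, 0.931, -0.366], [-1.0, 0.009, 0.011]]
contact_force: [0.2, -0.6, -6.2]
width: 0.0451
```

Request:
send_rows(moves=[0,0,0,0,0,0,0,0,0,0,0,0])

```text
clock: 17.7
tool_pos: [0.4825, 0.2734, 0.1955]
orientation: [[0.016, 0.36, 0.933], [0.007, 0.933, -0.36], [-1.0, 0.013, 0.012]]
contact_force: [0.2, -0.5, -6.6]
width: 0.0454
```

Request:
send_rows(moves=[-5,12,-10,-0.008,0.016,0,-3,7,-20,0,0,0,0,0,-25,0,0,0,0,0,-15,0,0,0,0,0,0,0,0,0,0,0,0,0,0,0])

```text
clock: 18.3
tool_pos: [0.4756, 0.2916, 0.1227]
orientation: [[-0.002, 0.367, 0.93], [-0.001, 0.93, -0.367], [-1.0, -0.002, -0.001]]
contact_force: [0.6, -0.7, -5.6]
width: 0.0455
```

Run:
```python
from h import *
n='side';im=vision.read_camera(n)[160:360,230:480];save(cv2.resize(im,None,fx=2,fy=2),n+'11')
```

```text
(no output)
```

View pics/side11.png

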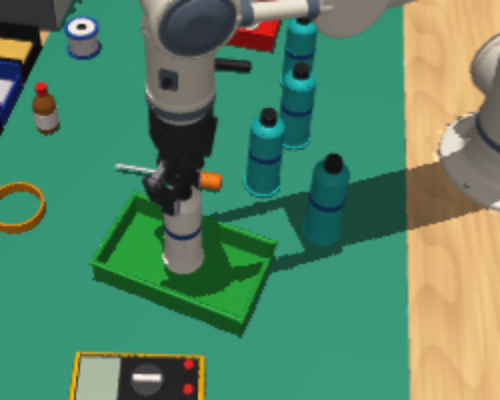

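It hangs upright over the middle of the green tray. The foot should land at a TCP z of about 0.0995.

Request:
send_rows(moves=[-1,1,-8,0,0,0,0,0,-8,0,0,0,0,0,-3,0,0,0,0,0,0,0,0,0,0,0,0,0,0,0])

```text
clock: 18.85
tool_pos: [0.4761, 0.293, 0.1054]
orientation: [[0.003, 0.368, 0.93], [0.001, 0.93, -0.368], [-1.0, 0.002, 0.002]]
contact_force: [0.3, -0.5, -5.8]
width: 0.0452
```

Request:
send_rows(moves=[0,0,-3,-0.001,0.003,0,0,0,-2,0,0,0,0,0,-1,0,0,0,0,0,0,0,0,0,0,0,0,0,0,0])

```text
clock: 19.35
tool_pos: [0.4765, 0.2932, 0.1]
orientation: [[0.001, 0.368, 0.93], [0.001, 0.93, -0.368], [-1.0, 0.001, 0.001]]
contact_force: [0.4, 0.6, -6.8]
width: 0.0458
```

```bash
python3 weigh.py s12 | head -2
```

```text
19.95 [0.4765 0.2932 0.1   ] 0.04492647355011749 [-0.0001  0.0008  0.0013  0.0011 -0.0008 -0.0008]
[-6.8  -6.08 -6.32 -6.1  -5.97 -5.24 -5.44 -5.66 -5.54 -5.97 -6.58 -5.21] [ 0.24  0.18 -5.91] m 0.6023238599287148
```

Request:
send_rows(moves=[0,0,-2,0,0,0,0,0,-1,0,0,0,0,0,0,0,0,0])

```text
clock: 20.25
tool_pos: [0.4774, 0.2931, 0.1]
orientation: [[0.004, 0.368, 0.93], [0.001, 0.93, -0.368], [-1.0, 0.003, 0.004]]
contact_force: [-0.8, -0.1, -6.2]
width: 0.045
```

```bash
python3 weigh.py s13 | head -2
```

```text
20.85 [0.4774 0.2931 0.0999] 0.04526327219090081 [-0.0003 -0.0004 -0.001  -0.0007 -0.0002 -0.0007]
[-6.18 -0.95 -3.15 -2.46 -2.31 -3.86 -2.89 -2.86 -3.18 -2.87 -1.82 -3.06] [-0.41 -0.53 -2.97] m 0.30238228109302284
```

The load is half carried by the floor, so the foot is touching. Opening and retreating.

Request:
send_rows(moves=[0,0,-1,0,0,0,0,0,0,0,0,0])

```text
clock: 21.05
tool_pos: [0.4776, 0.293, 0.0999]
orientation: [[0.005, 0.368, 0.93], [0.001, 0.93, -0.368], [-1.0, 0.003, 0.004]]
contact_force: [0.1, -0.5, -4.1]
width: 0.0453
```

Request:
send_rows(moves=[0,0,0,0,0,0,0,0,0,0,0,0,0,0,0,0,0,0,0,0,0,0,0,0], hand=85)

```text
clock: 21.45
tool_pos: [0.4788, 0.2941, 0.1015]
orientation: [[0.009, 0.368, 0.93], [0.004, 0.93, -0.368], [-1.0, 0.007, 0.007]]
contact_force: [0.6, 0.3, -0.4]
width: 0.0849
```

Request:
send_rows(moves=[0,0,15,0,0,0,0,0,35,0,0,0,0,0,45,0,0,0,0,0,45,0,0,0,0,0,20,0,0,0,0,0,0,0,0,0])

```text
clock: 22.05
tool_pos: [0.4767, 0.293, 0.2721]
orientation: [[0.011, 0.368, 0.93], [0.005, 0.93, -0.368], [-1.0, 0.009, 0.008]]
contact_force: [-0.0, 0.5, -0.1]
width: 0.0853
```

Run:
```python
from h import *
im=vision.read_camera('side');save(im,'side14')
```

```text
(no output)
```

View pics/side14.png

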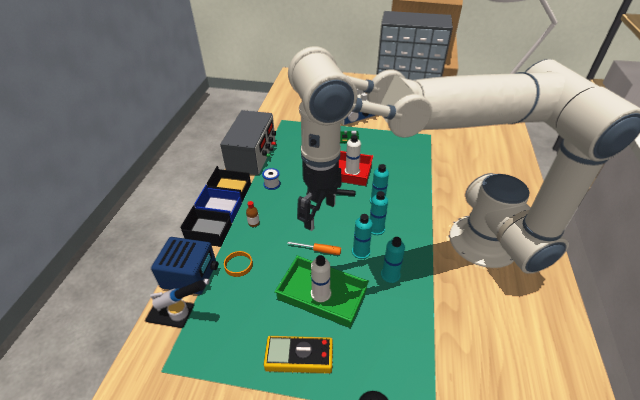

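Both stand upright in their trays, red at (353,155) and green at (320,280). The gripper is clear and everything else is in its place.

```bash
python3 -c "
from h import *
print(order.hand_in())"
```

```text
the job is handed in; nothing more can be done
None
```

Both cartridges are sorted and the job is handed in at about 22 s of the 61 s allowed.

- **Near cartridge:** it weighed about 0.22 kg, which is less than half full. It now stands in the near half of the red tray.
- **Far cartridge:** it weighed about 0.62 kg, which is more than half full. It now stands in the middle of the green tray.
- **Weighing:** each was lifted about 17–20 mm and held still for over a second.
- **Last checks:** the final side picture shows both cartridges upright in their trays, the gripper open and well above everything, and the bystanders and turquoise look-alikes where they were. I took no top-camera picture after the second placing.
- **Discrepancies:**
  - The gripper read about 46 mm on a 50 mm barrel.
  - Just before touchdown, the force readings lagged a little behind the moves. I stepped both cartridges down in 1–4 mm moves until the force showed floor contact. That was a 4.5 N push for the first, and roughly half the load carried by the floor for the second.

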